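# Shut the covered air valve at the leather bench

## Robot

A 6-joint arm with a two-finger parallel gripper is mounted at the origin on the work surface. World frame = base frame: x ahead of the robot, y to its left, z up, the work surface at z = 0. Lengths are in m, angles in rad, forces in N, time in s.
With the tool pointing down it reaches from about 0.425 to 0.95 m from the base axis. Payload 3.5 kg.
Tool frame: the origin (TCP) lies at the very end of the fingers, on their centre line; the grasp point (between the pads) lies 19 mm behind it; x points along the fingers, z is the direction in which the jaws open and shut, and the axes are right-handed (so a half turn about x gives the same grasp; the last joint's range is limited). The gripper opens to 85 mm and grips with 20 to 120 N. Pads are 22 mm wide; open, the fingers measure 114 mm over their backs; the gripper's body (76 mm by 85 mm) begins 54 mm behind the grasp point. The pads swing forward as they close: fully open they stand 13 mm farther back than shut.
Start: joints at [-1.29, 0.286, 1.577, -0, 1.279, -0.15], TCP at [0.282, -0.613, 0.231] pointing down, gripper open.
Joint ranges: [-2.77, 2.77], [-0.9, 2.22], [0.21, 2.48], [-1.53, 4.67], [0.24, 2.81], [-2.84, 2.84]. Speed limits (rad/s): [2.79, 2.79, 3.14, 3.14, 3.14, 3.14].

## Interface

Orientations are given as a unit quaternion [x, y, z, w].
In Python, from plant import ctrl, cams gives the robot as it stands.
- The arm moves only by the tool play_rows, never from a script. Its argument "rows" is a list of rows, each a list of 3 entries, a list of its own where there are three numbers: the opening in per cent of the stroke, from 0 (shut) to 100 (fully open), then the shift along the tool's x, y, z in units of 0.3 m (1.0 is 0.3 m), then the turn, a rotation vector about the tool's x, y, z in units of pi/2 rad (1.0 is pi/2 rad). A call has 1 to 10 rows; each row is the pose to reach, as a shift and turn from the pose commanded when the call began, along the tool's axes at that moment; what a row does not reach only later rows make up. A row lasts 1/12 s, in which the tool goes at most 41.7 mm and 7.16 degrees, less where a joint would pass 70% of its speed; a pose out of reach is approached as far as the arm can. A call with a number of a shift or a turn outside -1 to 1 is refused whole. A call with a gripper value outside its range is refused whole. The fingers move at their own pace and stop on an object; "force" is the grip in N (left out, the last holds). Time passes only in rows, so rows that repeat a pose let the fingers close. It gives the time, the measured TCP pose, the force and the opening at its end, in the units of the state.
- ctrl.get_state(): the state, without advancing time (a new reading comes with each control period).
- cams.read_camera(name): name is "scene" or "top"; returns a dict with "color" (384x512x3 uint8, red, green, blue), "fx", "fy", "cx", "cy" (pixels), "view" (4x4, takes a point from world to camera coordinates). Camera axes: x right, y down, z forward; pixel columns grow to the right and rows downward; lengths in m; the calibration is good to about 2 mm. A picture is of the moment at which its call begins. There is no depth.
- ctrl.sign_off(): hands the job in, once; it reports no verdict.
The state is a dict: "time": time; "qpos": joint angles; "dq": joint speeds; "joint_efforts": joint torques, N m; "eef_pos": TCP position; "tcp_rot": TCP orientation; "contact_force": force on the tool from outside, world axes, zero at the start; "wrist_torque": the same for the moment, N m; "opening": opening from 0.0 (shut) to 1.0 (fully open).
Only numpy, scipy, OpenCV 4.12 (cv2) and the standard library are available. Lean on these libraries where they do the work, as an engineer would, in place of code of your own. Each camera call takes 0.05 s, during which the arm holds its last target. There are 200 camera calls.

## Task

Turn off the air at the manifold box on the leather bench: push the wooden cover by its ridge along its guides, all the way to the other end of the box, so that the round-ended valve handle under it is revealed, then push that handle round until it is fully shut, square across its pipe. The cover is only slid, never lifted, and stays flat in its guides at that end. Leave the plain handle and everything else on the bench and the box where it is.

Things in the scene. Friction and masses are not known exactly. Their poses are not given: they have to be found in the camera images.
- manifold: Fixed grey open-topped box, 216 mm (x) by 376 mm (y). Origin: centre of its underside, on the bench; x away from the robot, y along it, z up. Opening 170 x 360 mm. Ledges 70 mm above the bench carry the cover; guides and ends rise to 82 mm. Beyond its far side a step 62 mm deep, 45 mm high. Two valves stand in it at x +30 mm, one at y +100 mm, one at y -80 mm; which is where varies.
- cover: Loose wooden cover, 193 mm (x) by 172 mm (y) by 8 mm, axes as the box's. Origin: centre of its underside, 70 mm above the bench (plate top at 78 mm). Starts at one end of the box, over the round-ended handle, its centre about 90 mm from the box's centre; slides along the box's y (1 to 4 N, 3.5 mm side play) until an end wall stops it with its centre 94 mm on the other side.
- cover_ridge (a point): Centre of the dark ridge on the middle of the cover's top: 80 mm long (x), 14 mm wide (y), 20 mm tall, from 78 to 98 mm above the bench. The place to push the cover.
- round_pivot (a point): Pivot of the wanted handle, the one under the cover at the start: on its vertical axis, 55 mm above the bench, at half the handle's height.
- round_end (a point): Centre of the level round disc (28 mm across, 14 mm thick) at the end of the wanted steel handle, 66 mm from the pivot. From pivot to disc the handle is a level bar 12 mm wide, 48 to 62 mm above the bench; it reaches 80 mm from the pivot. Valve and pipes below it stay under 42 mm, except the stem (24 mm across at the hub).
- round_handle (a joint): Turn of the wanted handle about the vertical, rad. 0: open, along its pipe, pointing to the box's -x; grows counter-clockwise seen from above to its stop at 1.571: shut, across the pipe, pointing to the box's -y. Starts between 0 and 0.4, stays where it is left, takes 2 to 3 N at the disc.
- plain_end (a point): Point on the other handle, 66 mm from its pivot, 55 mm above the bench. That handle is the same bar without the disc; to be left as it is.
- spool: wooden thread spool, 34 mm wide, 35 mm tall, on the low rear step of the manifold box; a bystander. Origin at its underside.
- tin: small aluminium rivet tin, 40 mm wide, 30 mm tall, on the low rear step of the manifold box; a bystander. Origin at its underside.
- jar: amber glass jar with a black cap, 60 mm wide, 80 mm tall, on the bench just beyond the box's +y end; a bystander. Origin at its underside.
- cup: white cup, 70 mm wide, 75 mm tall, on the bench just beyond the box's -y end; a bystander. Origin at its underside.
- mallet: hammer lying on the bench at the left (+y), outside the work; a bystander.
- awl: awl (like a screwdriver) lying on the bench at the right (-y), outside the work; a bystander.
- sole_block: cork block, 130 x 70 x 30 mm, on the bench at the right; a bystander. Origin at its underside.

How it is judged:
On the way, in this order (a step that is already met when the one before it is completed fails the run):
1. the cover is slid to the other end, off the round-ended handle, which is still open (horizontal distance between cover and round_pivot above 0.15 m and (y of cover in the frame of manifold above 0.079 m or y of cover in the frame of manifold below -0.079 m) and value of joint round_handle below 0.7 rad), for 0.1 s.
2. the round-ended handle is pushed shut (value of joint round_handle above 1.45 rad), for 0.2 s.
At the end, for the whole second after the job is handed in: Cover flat on its ledges (4 mm, 0.02 rad) and at rest, within 15 mm of the end stop away from the round-ended handle; that handle at rest beyond 1.45 rad (stop at 1.571); the plain handle and all bystanders within 20 mm of where they were (horizontal distance between cover and round_pivot above 0.15 m and (y of cover in the frame of manifold above 0.079 m or y of cover in the frame of manifold below -0.079 m) and value of joint round_handle above 1.45 rad and angle between cover's own z axis and vertical below 0.02 rad and z of cover in the frame of manifold between 0.066 and 0.074 m and linear speed of cover below 0.01 m/s and velocity of joint round_handle below 0.05 rad/s and distance of each of plain_end, spool, tin, jar, cup, mallet, awl, sole_block from where it was at the start of the episode below 0.02 m); the robot touches nothing.
It fails at once if the cover is lifted more than 12 mm or tipped (height (world z) of cover above 0.082 m or angle between cover's own z axis and vertical above 0.12 rad).
It fails at once if the plain handle is pushed (distance of plain_end from where it was at the start of the episode above 0.02 m).
It fails at once if a bystander is moved (distance of any of spool, tin, jar, cup, mallet, awl, sole_block from where it was at the start of the episode above 0.02 m).
It also fails if it takes over 45 s, if anything falls off the work surface, if the arm or the gripper's body presses on something with over 40 N, if the wrist force passes 120 N, or if a joint passes its speed limit or range.

## Working session

There is one attempt and no reset: what is moved stays moved. The work goes in short steps, Python scripts to look and compute and a tool call to move; the robot and the scene stay as the last step left them, time stands still between calls to the robot, and variables do not carry over. Pictures are saved under pics/ and viewed, about 8 in all and at most 12, crops included, and the job is handed in when it is done.

Besides the shell and the picture viewer there is one more tool, called after "Emit:" by a JSON object that holds its "api" and its "payload", one argument or row to a line. play_rows: Moves the arm, as the interface text tells. Shifts and turns lie within -1 to 1; 1 stands for 0.3 m of shift or pi/2 rad of turn. Its arguments: {"type":"object","properties":{"rows":{"type":"array"},"force":{"type":"number"}},"required":["rows"]}

```bash
ls; mkdir -p pics; python3 - <<'E'
from plant import ctrl,cams
import cv2,numpy as np
s=ctrl.get_state();print({k:np.round(v,3).tolist() for k,v in s.items()})
for n in("scene","top"):
    d=cams.read_camera(n);cv2.imwrite(f"pics/{n}0.png",d["color"][:,:,::-1]);print(n,d["fx"],d["fy"],d["cx"],d["cy"],np.round(d["view"],4).tolist())
E
```

```text
pics
{'time': 0.0, 'qpos': [-1.29, 0.287, 1.578, -0.0, 1.279, -0.15], 'dq': [-0.001, -0.001, -0.0, 0.002, -0.001, -0.001], 'joint_efforts': [0.0, -40.598, -29.263, -0.0, 0.006, -0.0], 'eef_pos': [0.282, -0.613, 0.23], 'tcp_rot': [0.382, 0.596, -0.381, 0.595], 'contact_force': [0.344, 1.153, -0.426], 'wrist_torque': [-0.044, -0.004, -0.02], 'opening': 1.0}
scene 410.8754706922095 410.8754706922095 256.4600905960707 187.8900468703497 [[0.6027, 0.7979, -0.0091, -0.3433], [0.5655, -0.4352, -0.7006, -0.2557], [-0.563, 0.4171, -0.7135, 1.6239], [0.0, 0.0, 0.0, 1.0]]
top 481.6755959383025 481.6755959383025 261.3555648575851 187.23711549812353 [[0.0043, -1.0, 0.0023, -0.0054], [-0.9809, -0.0046, -0.1943, 0.57], [0.1943, -0.0015, -0.9809, 1.8784], [0.0, 0.0, 0.0, 1.0]]
```

View pics/top0.png

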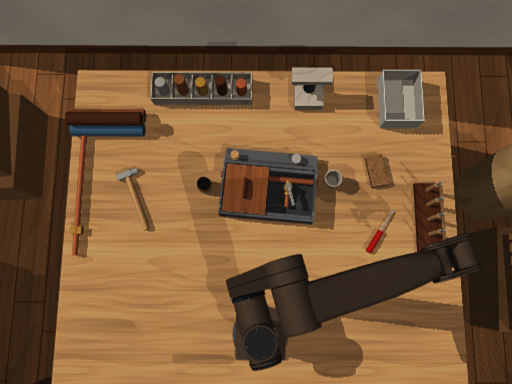

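View pics/scene0.png

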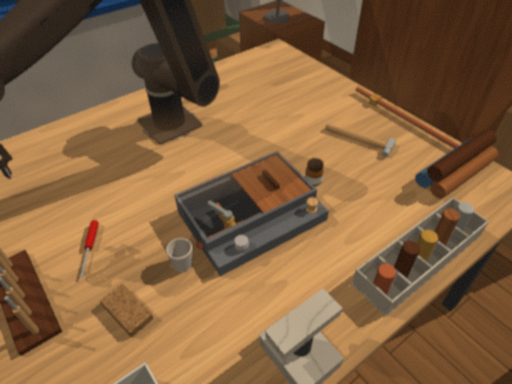

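Top view: box around (268,186), slightly rotated. The cover is on the left (+y) half with its ridge at about (248,188), and the plain handle is near (289,192). Next I measure.

```bash
cat > h.py <<'E'
import cv2,numpy as np
def ray(d,u,v,z):
    V=np.array(d["view"]);R,t=V[:3,:3],V[:3,3];c=-R.T@t
    r=R.T@np.array([(u-d["cx"])/d["fx"],(v-d["cy"])/d["fy"],1]);return c+r*(z-c[2])/r[2]
def proj(d,p):
    V=np.array(d["view"]);q=V[:3,:3]@p+V[:3,3];return d["fx"]*q[0]/q[2]+d["cx"],d["fy"]*q[1]/q[2]+d["cy"]
E
python3 - <<'E'
from plant import ctrl,cams
from h import *
d=cams.read_camera("top");im=d["color"][:,:,::-1].copy()
sub=im[140:235,190:350];hsv=cv2.cvtColor(sub,cv2.COLOR_BGR2HSV)
print(hsv[188-140,232-190],hsv[160-140,270-190],hsv[188-140,248-190],hsv[180-140,205-190+140])
grey=((hsv[...,1]<90)&(hsv[...,2]<140)).astype(np.uint8)
wood=((hsv[...,0]<14)&(hsv[...,1]>120)&(hsv[...,2]>50)).astype(np.uint8)
for n,m in(("grey",grey),("wood",wood)):
    cs,_=cv2.findContours(cv2.morphologyEx(m,cv2.MORPH_OPEN,np.ones((2,2))),cv2.RETR_EXTERNAL,cv2.CHAIN_APPROX_NONE)
    for c in sorted(cs,key=cv2.contourArea)[-2:]:
        r=cv2.minAreaRect(c);b=cv2.boxPoints(r)+[190,140]
        print(n,cv2.contourArea(c),r[2],np.round(b,1).tolist());print([np.round(ray(d,*q,.08),3)[:2].tolist() for q in b])
big=cv2.resize(sub,None,fx=5,fy=5,interpolation=cv2.INTER_CUBIC);cv2.imwrite("pics/crop1.png",big)
E
```

```text
[ 11 184 108] [15  6 79] [ 11 184  54] [ 14 149  89]
grey 183.5 8.130102157592773 [[325.4, 187.3], [327.8, 170.7], [341.8, 172.7], [339.4, 189.3]]
[[0.566, -0.257], [0.634, -0.268], [0.626, -0.323], [0.558, -0.312]]
grey 6095.0 5.013113975524902 [[218.6, 216.1], [224.6, 148.3], [320.0, 156.7], [314.1, 224.5]]
[[0.449, 0.164], [0.724, 0.146], [0.691, -0.238], [0.418, -0.209]]
wood 43.5 90.0 [[285.0, 196.0], [289.0, 196.0], [289.0, 208.0], [285.0, 208.0]]
[[0.53, -0.096], [0.53, -0.112], [0.483, -0.112], [0.482, -0.096]]
wood 2179.0 5.194427967071533 [[222.1, 211.5], [226.5, 163.6], [315.0, 171.6], [310.7, 219.5]]
[[0.468, 0.151], [0.661, 0.137], [0.63, -0.217], [0.437, -0.196]]
```

View pics/crop1.png

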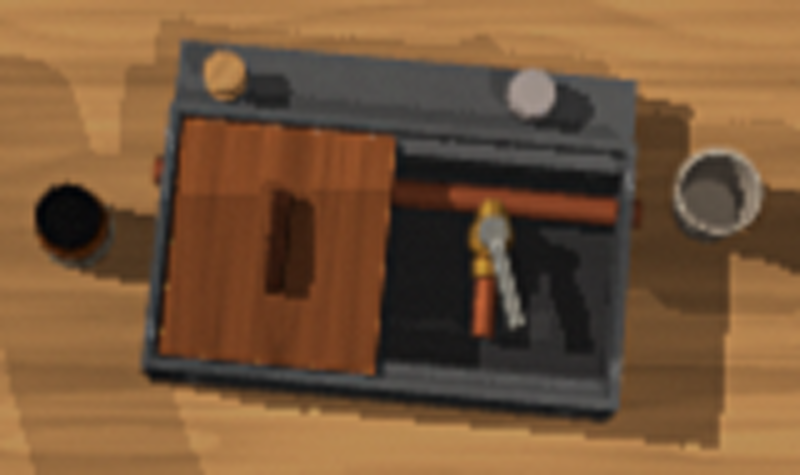

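```bash
python3 - <<'E'
from plant import ctrl,cams
from h import *
d=cams.read_camera("top")
f=lambda x,y,z:ray(d,190+(x+.5)/5-.5,140+(y+.5)/5-.5,z)
c=[f(*p,.078) for p in[(182,117),(397,136),(377,375),(158,356)]]
b=[f(*p,.082) for p in[(177,108),(634,152),(615,404),(147,368)]]
for n,q in(("cover",c),("box",b)):
    q=np.array(q)[:,:2];print(n,np.round(q,3).tolist(),"centre",np.round(q.mean(0),4),"sides",np.round([np.hypot(*(q[i]-q[i-1])) for i in range(4)],3),
     "yaw",np.round([np.degrees(np.arctan2(*(-(q[1]-q[0]))[[0,1]]*[-1,1])) for _ in[0]],2),np.degrees(np.arctan2(*(q[2]-q[3])[[0,1]])),np.degrees(np.arctan2(*(q[0]-q[3])[[1,0]])),np.degrees(np.arctan2(*(q[1]-q[2])[[1,0]])))
for n,p in(("ridge",[(275,187,.098),(315,200,.098),(305,298,.098),(266,290,.098)]),("plain",[(493,230,.062),(517,325,.062)]),("spool",[(226,75,.08)]),("tin",[(531,93,.075)]),("jar",[(70,218,.08)]),("cup",[(718,190,.075)])):
    print(n,[np.round(f(*q),3)[:2].tolist() for q in p])
E
```

```text
cover [[0.664, 0.139], [0.649, -0.033], [0.456, -0.018], [0.471, 0.155]] centre [0.56   0.0608] sides [0.194 0.173 0.194 0.173] yaw [-4.92] -175.26351181749666 -4.514438814459185 -4.585023300521407
box [[0.67, 0.143], [0.636, -0.222], [0.434, -0.204], [0.46, 0.163]] centre [ 0.5501 -0.03  ] sides [0.211 0.367 0.203 0.367] yaw [-5.38] -175.83111859844902 -5.312517729106946 -5.220636615533269
ridge [[0.603, 0.063], [0.592, 0.032], [0.514, 0.039], [0.52, 0.07]]
plain [[0.576, -0.11], [0.499, -0.129]]
spool [[0.698, 0.104]]
tin [[0.686, -0.141]]
jar [[0.581, 0.227]]
cup [[0.607, -0.289]]
```

```bash
cat >> h.py <<'E'
from scipy.spatial.transform import Rotation as Ro
YAW=np.radians(-4.8);BX=np.array([np.cos(YAW),np.sin(YAW),0]);BY=np.array([-BX[1],BX[0],0])
C=np.array([.5520,-.0292,0])           # box centre
def plan(s,pts,face=True):
    """box-frame waypoints -> shift and turn entries for play_rows"""
    R0=Ro.from_quat(s["tcp_rot"])
    best=min((Ro.from_matrix(np.c_[[0,0,-1],np.cross(k*BX,[0,0,-1]),k*BX]) for k in(1,-1)),key=lambda r:(R0.inv()*r).magnitude())
    for p in pts:
        w=C+p[0]*BX+p[1]*BY+[0,0,p[2]]
        print(p,"w",np.round(w,3),"shift",np.round(R0.inv().apply(w-s["eef_pos"])/.3,3).tolist(),"turn",np.round((R0.inv()*best).as_rotvec()/(np.pi/2),3).tolist())
def inbox(p): q=np.array(p)-C;return np.round([q@BX,q@BY,q[2]],4)
E
python3 - <<'E'
from plant import ctrl
from h import *
s=ctrl.get_state();print(np.round(Ro.from_quat(s["tcp_rot"]).as_matrix(),2).tolist())
plan(s,[(0,.125,.231),(0,.125,.13)])
E
```

```text
[[-0.0, 0.91, 0.42], [0.0, 0.42, -0.91], [-1.0, 0.0, -0.0]]
(0, 0.125, 0.231) w [0.562 0.095 0.231] shift [0.001, 1.836, -1.754] turn [-0.672, -0.001, -0.001]
(0, 0.125, 0.13) w [0.562 0.095 0.13 ] shift [0.338, 1.836, -1.754] turn [-0.672, -0.001, -0.001]
```

Emit:
{"api": "play_rows", "payload": {
  "rows": [
    [0,[0,0.09,-0.09],[-0.07,0,0]],
    [0,[0,0.19,-0.18],[-0.14,0,0]],
    [0,[0,0.28,-0.27],[-0.21,0,0]],
    [0,[0,0.37,-0.36],[-0.28,0,0]],
    [0,[0,0.46,-0.44],[-0.35,0,0]],
    [0,[0,0.55,-0.53],[-0.42,0,0]],
    [0,[0,0.64,-0.62],[-0.49,0,0]],
    [0,[0,0.74,-0.71],[-0.56,0,0]],
    [0,[0,0.83,-0.8],[-0.63,0,0]],
    [0,[0,0.92,-0.88],[-0.672,0,0]]
  ],
  "force": 30
}}

```text
time: 1.03
eef_pos: [0.4226, -0.256, 0.2313]
tcp_rot: [0.028, 0.707, -0.028, 0.707]
contact_force: [1.0, 0.3, -0.1]
opening: 0.006
```

```bash
python3 - <<'E'
from plant import ctrl
from h import *
s=ctrl.get_state();print(s["time"],np.round(s["qpos"],2),inbox(s["eef_pos"]),s["opening"])
plan(s,[(0,.13,.231),(0,.13,.13),(0,.13,.085)])
E
```

```text
1.0333 [-0.75 -0.12  2.01  0.    1.25 -0.67] [-0.11   -0.2368  0.2313] 0.005809452040374986
(0, 0.13, 0.231) w [0.563 0.1   0.231] shift [0.001, 1.221, 0.372] turn [0.003, 0.0, -0.0]
(0, 0.13, 0.13) w [0.563 0.1   0.13 ] shift [0.338, 1.221, 0.372] turn [0.003, 0.0, -0.0]
(0, 0.13, 0.085) w [0.563 0.1   0.085] shift [0.488, 1.221, 0.372] turn [0.003, 0.0, -0.0]
```

Emit:
{"api": "play_rows", "payload": {
  "rows": [
    [0,[0,0.1,0.03],[0,0,0]],
    [0,[0,0.22,0.07],[0,0,0]],
    [0,[0,0.34,0.11],[0,0,0]],
    [0,[0,0.46,0.15],[0,0,0]],
    [0,[0,0.58,0.19],[0,0,0]],
    [0,[0,0.7,0.23],[0,0,0]],
    [0,[0,0.8,0.26],[0,0,0]],
    [0,[0,0.9,0.29],[0,0,0]],
    [0,[0,0.96,0.32],[0,0,0]],
    [0,[0,1.0,0.35],[0,0,0]]
  ]
}}

```text
time: 1.87
eef_pos: [0.5526, 0.0342, 0.2311]
tcp_rot: [0.029, 0.707, -0.029, 0.706]
contact_force: [-0.3, -0.4, 1.3]
opening: 0.001
```

```bash
python3 - <<'E'
from plant import ctrl
from h import *
s=ctrl.get_state();print(s["time"],np.round(s["qpos"],2),inbox(s["eef_pos"]),s["opening"],s["contact_force"])
plan(s,[(0,.13,.231),(0,.13,.13),(0,.13,.087)])
E
```

```text
1.8667 [-0.12  0.02  1.88  0.    1.25 -0.04] [-0.0047  0.0632  0.2311] 0.0007470845381983979 [-0.30519601 -0.41489246  1.32531898]
(0, 0.13, 0.231) w [0.563 0.1   0.231] shift [0.001, 0.223, 0.016] turn [0.001, -0.0, -0.0]
(0, 0.13, 0.13) w [0.563 0.1   0.13 ] shift [0.337, 0.223, 0.016] turn [0.001, -0.0, -0.0]
(0, 0.13, 0.087) w [0.563 0.1   0.087] shift [0.481, 0.223, 0.016] turn [0.001, -0.0, -0.0]
```

Emit:
{"api": "play_rows", "payload": {
  "rows": [
    [0,[0,0.1,0.01],[0,0,0]],
    [0,[0,0.2,0.015],[0,0,0]],
    [0,[0.05,0.22,0.015],[0,0,0]],
    [0,[0.15,0.22,0.015],[0,0,0]],
    [0,[0.25,0.22,0.015],[0,0,0]],
    [0,[0.34,0.22,0.015],[0,0,0]],
    [0,[0.4,0.22,0.015],[0,0,0]],
    [0,[0.45,0.22,0.015],[0,0,0]],
    [0,[0.48,0.22,0.015],[0,0,0]],
    [0,[0.48,0.22,0.015],[0,0,0]]
  ]
}}

```text
time: 2.7
eef_pos: [0.5609, 0.0968, 0.0847]
tcp_rot: [0.03, 0.708, -0.03, 0.705]
contact_force: [-0.7, 0.8, -0.7]
opening: 0.002
```

```bash
python3 - <<'E'
from plant import ctrl,cams
from h import *
s=ctrl.get_state();print(s["time"],np.round(s["qpos"],2),inbox(s["eef_pos"]),s["contact_force"])
plan(s,[(0,.12,.087),(0,-.06,.087),(0,-.076,.087),(0,-.080,.087)])
d=cams.read_camera("scene");cv2.imwrite("pics/s2.png",cv2.resize(d["color"][130:290,150:360,::-1],None,fx=3.5,fy=3.5))
E
```

```text
2.7 [-0.01  0.23  1.94 -0.    0.98  0.08] [-0.0017  0.1263  0.0847] [-0.66130336  0.80272382 -0.65564067]
(0, 0.12, 0.087) w [0.562 0.09  0.087] shift [-0.008, -0.021, 0.006] turn [-0.001, -0.003, 0.0]
(0, -0.06, 0.087) w [ 0.547 -0.089  0.087] shift [-0.007, -0.621, 0.006] turn [-0.001, -0.003, 0.0]
(0, -0.076, 0.087) w [ 0.546 -0.105  0.087] shift [-0.007, -0.674, 0.007] turn [-0.001, -0.003, 0.0]
(0, -0.08, 0.087) w [ 0.545 -0.109  0.087] shift [-0.007, -0.688, 0.007] turn [-0.001, -0.003, 0.0]
```

View pics/s2.png

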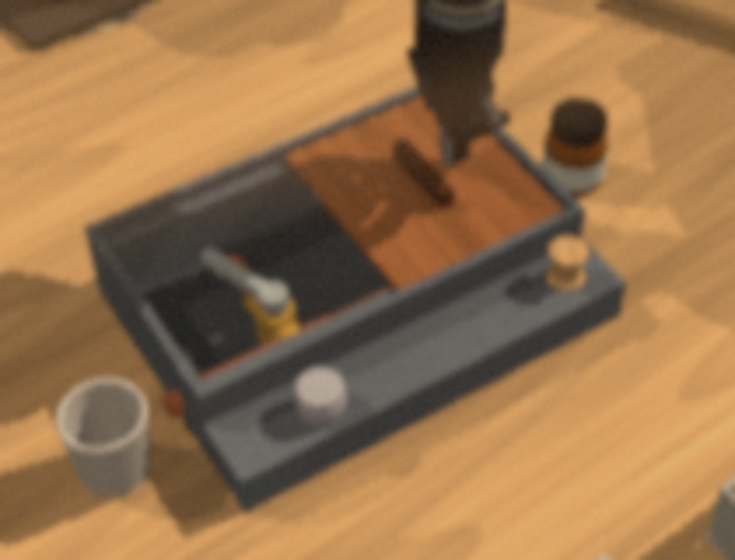

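Emit:
{"api": "play_rows", "payload": {
  "rows": [
    [0,[-0.005,-0.03,0.005],[0,0,0]],
    [0,[-0.005,-0.07,0.005],[0,0,0]],
    [0,[-0.005,-0.12,0.005],[0,0,0]],
    [0,[-0.005,-0.17,0.005],[0,0,0]],
    [0,[-0.005,-0.23,0.005],[0,0,0]],
    [0,[-0.005,-0.29,0.005],[0,0,0]],
    [0,[-0.005,-0.35,0.005],[0,0,0]],
    [0,[-0.005,-0.41,0.005],[0,0,0]],
    [0,[-0.005,-0.47,0.005],[0,0,0]],
    [0,[-0.005,-0.5,0.005],[0,0,0]]
  ]
}}

```text
time: 3.58
eef_pos: [0.552, -0.0546, 0.0907]
tcp_rot: [0.031, 0.705, -0.031, 0.708]
contact_force: [0.6, 3.8, 2.5]
opening: 0.001
```

```bash
python3 - <<'E'
from plant import ctrl,cams
from h import *
s=ctrl.get_state();print(s["time"],inbox(s["eef_pos"]),s["contact_force"])
plan(s,[(0,-.06,.087),(0,-.076,.087),(0,-.080,.087)])
d=cams.read_camera("top");im=d["color"][140:235,190:350,::-1];cv2.imwrite("pics/t3.png",cv2.resize(im,None,fx=5,fy=5,interpolation=cv2.INTER_CUBIC))
E
```

```text
3.5833 [ 0.0022 -0.0253  0.0907] [0.64104754 3.82216339 2.5151567 ]
(0, -0.06, 0.087) w [ 0.547 -0.089  0.087] shift [0.012, -0.116, -0.007] turn [-0.002, 0.002, -0.0]
(0, -0.076, 0.087) w [ 0.546 -0.105  0.087] shift [0.012, -0.169, -0.007] turn [-0.002, 0.002, -0.0]
(0, -0.08, 0.087) w [ 0.545 -0.109  0.087] shift [0.012, -0.182, -0.007] turn [-0.002, 0.002, -0.0]
```

View pics/t3.png

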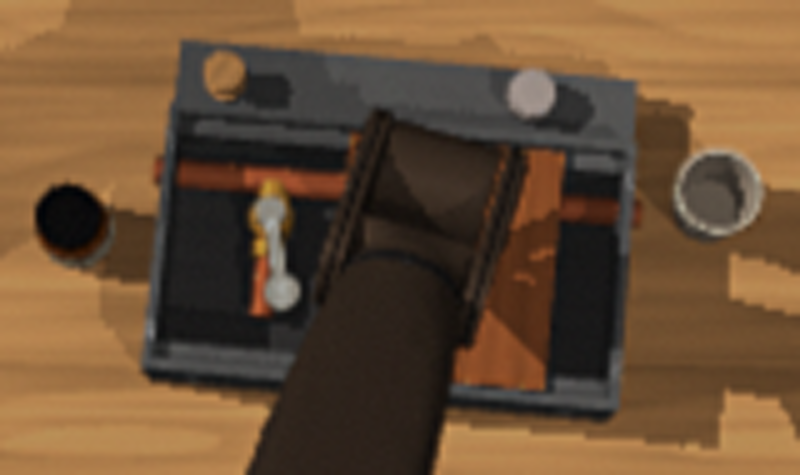

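Emit:
{"api": "play_rows", "payload": {
  "rows": [
    [0,[0.01,-0.02,-0.005],[0,0,0]],
    [0,[0.01,-0.05,-0.005],[0,0,0]],
    [0,[0.01,-0.08,-0.005],[0,0,0]],
    [0,[0.01,-0.1,-0.005],[0,0,0]],
    [0,[0.01,-0.12,-0.005],[0,0,0]],
    [0,[0.01,-0.135,-0.005],[0,0,0]],
    [0,[0.01,-0.145,-0.005],[0,0,0]],
    [0,[0.01,-0.15,-0.005],[0,0,0]],
    [0,[0.01,-0.15,-0.005],[0,0,0]]
  ]
}}

```text
time: 4.38
eef_pos: [0.5463, -0.0969, 0.0862]
tcp_rot: [0.03, 0.706, -0.03, 0.707]
contact_force: [0.2, 4.6, 3.7]
opening: 0.002
```

Emit:
{"api": "play_rows", "payload": {
  "rows": [
    [0,[0,-0.005,0],[0,0,0]],
    [0,[0,-0.01,0],[0,0,0]],
    [0,[0,-0.015,0],[0,0,0]],
    [0,[0,-0.02,0],[0,0,0]],
    [0,[0,-0.02,0],[0,0,0]]
  ]
}}

```text
time: 4.8
eef_pos: [0.5456, -0.1026, 0.086]
tcp_rot: [0.03, 0.706, -0.03, 0.707]
contact_force: [0.6, 5.8, 3.1]
opening: -0.001
```

Emit:
{"api": "play_rows", "payload": {
  "rows": [
    [0,[0,-0.004,0],[0,0,0]],
    [0,[0,-0.008,0],[0,0,0]],
    [0,[0,-0.012,0],[0,0,0]],
    [0,[0,-0.012,0],[0,0,0]]
  ]
}}

```text
time: 5.13
eef_pos: [0.5448, -0.1035, 0.086]
tcp_rot: [0.033, 0.707, -0.028, 0.706]
contact_force: [-0.4, 12.9, 7.9]
opening: 0.003
```

Force jumped to 13 N with almost no motion, so the cover has reached the end stop. I back off, lift and look.

Emit:
{"api": "play_rows", "payload": {
  "rows": [
    [0,[0,0.03,0],[0,0,0]],
    [0,[0,0.07,0],[0,0,0]],
    [0,[-0.03,0.08,0],[0,0,0]],
    [0,[-0.1,0.08,0],[0,0,0]],
    [0,[-0.2,0.08,0],[0,0,0]],
    [0,[-0.3,0.04,-0.1],[0,0,0]],
    [0,[-0.4,0,-0.15],[0,0,0]],
    [0,[-0.5,-0.1,-0.15],[0,0,0]],
    [0,[-0.5,-0.2,-0.15],[0,0,0]],
    [0,[-0.5,-0.25,-0.15],[0,0,0]]
  ]
}}

```text
time: 5.97
eef_pos: [0.4946, -0.1809, 0.2397]
tcp_rot: [0.028, 0.705, -0.032, 0.708]
contact_force: [0.4, 0.4, -0.8]
opening: -0.001
```

```bash
python3 - <<'E'
from plant import ctrl,cams
from h import *
s=ctrl.get_state();print(s["time"],inbox(s["eef_pos"]),s["contact_force"])
d=cams.read_camera("top");im=d["color"][140:235,190:350,::-1];cv2.imwrite("pics/t4.png",cv2.resize(im,None,fx=5,fy=5,interpolation=cv2.INTER_CUBIC))
E
```

```text
5.9667 [-0.0445 -0.156   0.2397] [ 0.42602047  0.42011797 -0.77132704]
```

View pics/t4.png

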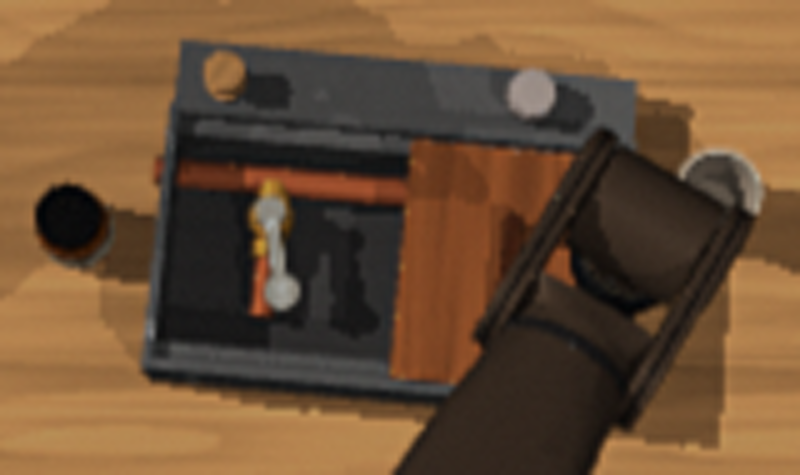

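The cover is now on the right with its free edge from (412,138) to (392,377). The handle is exposed with pivot at about (272,215) and disc at about (282,293).

```bash
python3 - <<'E'
from plant import ctrl,cams
from h import *
d=cams.read_camera("top")
f=lambda x,y,z:inbox(ray(d,190+(x+.5)/5-.5,140+(y+.5)/5-.5,z))
print("edge",f(412,138,.078),f(392,377,.078));p=f(271,215,.062);q=f(282,293,.062)
v=(q-p)[:2];a=np.arctan2(-v[1],-v[0]);print("pivot",p,"disc",q,np.hypot(*v),"angle",a)
s=ctrl.get_state()
plan(s,[(-.025,.125,.24),(-.025,.125,.14),(-.025,.125,.052)])
# pusher centres in box frame along the turn
for a in np.arange(a,1.58,.2):
    h=np.array([-np.cos(a),-np.sin(a)]);t=np.array([np.sin(a),-np.cos(a)])
    print(round(a,2),np.round(np.array([.03,.1])+.05*h-t*(.008+.0145*abs(t[0])+.011*abs(t[1])),3))
E
```

```text
edge [ 0.0966 -0.0078  0.078 ] [-0.0969 -0.0083  0.078 ]
pivot [0.0272 0.0995 0.062 ] disc [-0.0352  0.0847  0.062 ] 0.06413111569277428 angle 0.23287637958353447
(-0.025, 0.125, 0.24) w [0.538 0.097 0.24 ] shift [-0.013, 0.934, 0.065] turn [-0.002, 0.001, 0.002]
(-0.025, 0.125, 0.14) w [0.538 0.097 0.14 ] shift [0.32, 0.935, 0.065] turn [-0.002, 0.001, 0.002]
(-0.025, 0.125, 0.052) w [0.538 0.097 0.052] shift [0.614, 0.936, 0.064] turn [-0.002, 0.001, 0.002]
0.23 [-0.024  0.11 ]
0.43 [-0.025  0.101]
0.63 [-0.025  0.091]
0.83 [-0.023  0.081]
1.03 [-0.018  0.07 ]
1.23 [-0.01   0.061]
1.43 [-0.001  0.054]
```

Emit:
{"api": "play_rows", "payload": {
  "rows": [
    [0,[0,0.08,0.01],[0,0,0]],
    [0,[0,0.2,0.02],[0,0,0]],
    [0,[0,0.33,0.02],[0,0,0]],
    [0,[0,0.46,0.03],[0,0,0]],
    [0,[0,0.59,0.04],[0,0,0]],
    [0,[0,0.72,0.05],[0,0,0]],
    [0,[0,0.83,0.06],[0,0,0]],
    [0,[0,0.91,0.065],[0,0,0]],
    [0,[0,0.95,0.065],[0,0,0]],
    [0,[0,0.95,0.065],[0,0,0]]
  ]
}}

```text
time: 6.9
eef_pos: [0.5368, 0.1073, 0.2353]
tcp_rot: [0.028, 0.707, -0.028, 0.706]
contact_force: [0.1, -0.3, 0.2]
opening: 0.0
```

```bash
python3 - <<'E'
from plant import ctrl
from h import *
s=ctrl.get_state();print(s["time"],inbox(s["eef_pos"]))
plan(s,[(-.025,.13,.14),(-.025,.13,.052)])
E
```

```text
6.9 [-0.0266  0.1348  0.2353]
(-0.025, 0.13, 0.14) w [0.538 0.102 0.14 ] shift [0.318, -0.016, 0.006] turn [0.002, -0.001, 0.0]
(-0.025, 0.13, 0.052) w [0.538 0.102 0.052] shift [0.611, -0.016, 0.006] turn [0.002, -0.001, 0.0]
```

Emit:
{"api": "play_rows", "payload": {
  "rows": [
    [0,[0.06,-0.01,0.005],[0,0,0]],
    [0,[0.14,-0.01,0.005],[0,0,0]],
    [0,[0.22,-0.01,0.005],[0,0,0]],
    [0,[0.3,-0.01,0.005],[0,0,0]],
    [0,[0.38,-0.01,0.005],[0,0,0]],
    [0,[0.45,-0.01,0.005],[0,0,0]],
    [0,[0.52,-0.01,0.005],[0,0,0]],
    [0,[0.57,-0.01,0.005],[0,0,0]],
    [0,[0.6,-0.01,0.005],[0,0,0]],
    [0,[0.605,-0.01,0.005],[0,0,0]]
  ]
}}

```text
time: 7.73
eef_pos: [0.537, 0.1006, 0.0521]
tcp_rot: [0.03, 0.708, -0.03, 0.705]
contact_force: [0.5, -0.7, 0.1]
opening: -0.004
```

```bash
python3 - <<'E'
from plant import ctrl,cams
from h import *
s=ctrl.get_state();print(s["time"],inbox(s["eef_pos"]),s["contact_force"])
plan(s,[(-.024,.115,.053),(-.025,.101,.053),(-.025,.091,.053),(-.023,.081,.053),(-.018,.07,.053),(-.01,.061,.053),(-.002,.055,.053),(.005,.052,.053),(.009,.051,.053)])
d=cams.read_camera("scene");cv2.imwrite("pics/s5.png",cv2.resize(d["color"][130:290,150:360,::-1],None,fx=3.5,fy=3.5))
E
```

```text
7.7333 [-0.0258  0.128   0.0521] [ 0.54463709 -0.68706522  0.05542013]
(-0.024, 0.115, 0.053) w [0.538 0.087 0.053] shift [-0.003, -0.043, 0.006] turn [-0.001, -0.003, 0.001]
(-0.025, 0.101, 0.053) w [0.536 0.074 0.053] shift [-0.003, -0.09, 0.003] turn [-0.001, -0.003, 0.001]
(-0.025, 0.091, 0.053) w [0.535 0.064 0.053] shift [-0.003, -0.123, 0.003] turn [-0.001, -0.003, 0.001]
(-0.023, 0.081, 0.053) w [0.536 0.053 0.053] shift [-0.003, -0.157, 0.01] turn [-0.001, -0.003, 0.001]
(-0.018, 0.07, 0.053) w [0.54  0.042 0.053] shift [-0.003, -0.193, 0.026] turn [-0.001, -0.003, 0.001]
(-0.01, 0.061, 0.053) w [0.547 0.032 0.053] shift [-0.003, -0.223, 0.053] turn [-0.001, -0.003, 0.001]
(-0.002, 0.055, 0.053) w [0.555 0.026 0.053] shift [-0.003, -0.243, 0.08] turn [-0.001, -0.003, 0.001]
(0.005, 0.052, 0.053) w [0.561 0.022 0.053] shift [-0.003, -0.253, 0.103] turn [-0.001, -0.003, 0.001]
(0.009, 0.051, 0.053) w [0.565 0.021 0.053] shift [-0.003, -0.257, 0.117] turn [-0.001, -0.003, 0.001]
```

View pics/s5.png

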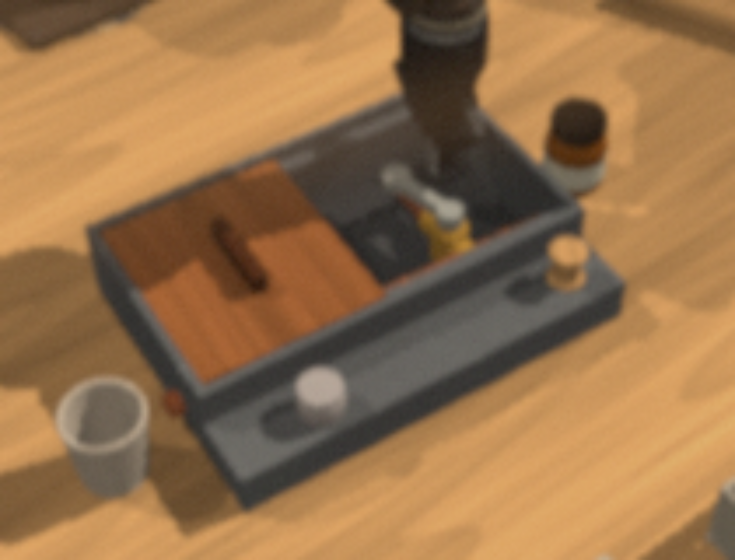

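The cover is flat at the far end, and the fingers stand on the +y side of the handle, near (440,165). Next I push along the arc.

Emit:
{"api": "play_rows", "payload": {
  "rows": [
    [0,[-0.003,-0.04,0.005],[0,0,0]],
    [0,[-0.003,-0.08,0.004],[0,0,0]],
    [0,[-0.003,-0.11,0.003],[0,0,0]],
    [0,[-0.003,-0.14,0.006],[0,0,0]],
    [0,[-0.003,-0.165,0.012],[0,0,0]],
    [0,[-0.003,-0.19,0.025],[0,0,0]],
    [0,[-0.003,-0.21,0.04],[0,0,0]],
    [0,[-0.003,-0.225,0.055],[0,0,0]],
    [0,[-0.003,-0.24,0.075],[0,0,0]],
    [0,[-0.003,-0.24,0.075],[0,0,0]]
  ]
}}

```text
time: 8.62
eef_pos: [0.559, 0.0302, 0.0578]
tcp_rot: [0.034, 0.703, -0.028, 0.71]
contact_force: [2.8, 10.1, 1.4]
opening: -0.001
```

```bash
python3 - <<'E'
from plant import ctrl,cams
from h import *
s=ctrl.get_state();print(s["time"],inbox(s["eef_pos"]),s["contact_force"])
plan(s,[(-.002,.055,.053),(.005,.052,.053),(.009,.051,.053)])
d=cams.read_camera("scene");cv2.imwrite("pics/s6.png",cv2.resize(d["color"][130:290,150:360,::-1],None,fx=3.5,fy=3.5))
E
```

```text
8.6167 [0.002  0.0598 0.0578] [ 2.7526847  10.07411234  1.36509236]
(-0.002, 0.055, 0.053) w [0.555 0.026 0.053] shift [0.016, -0.016, -0.013] turn [-0.003, 0.006, -0.005]
(0.005, 0.052, 0.053) w [0.561 0.022 0.053] shift [0.016, -0.026, 0.01] turn [-0.003, 0.006, -0.005]
(0.009, 0.051, 0.053) w [0.565 0.021 0.053] shift [0.016, -0.029, 0.023] turn [-0.003, 0.006, -0.005]
```

View pics/s6.png

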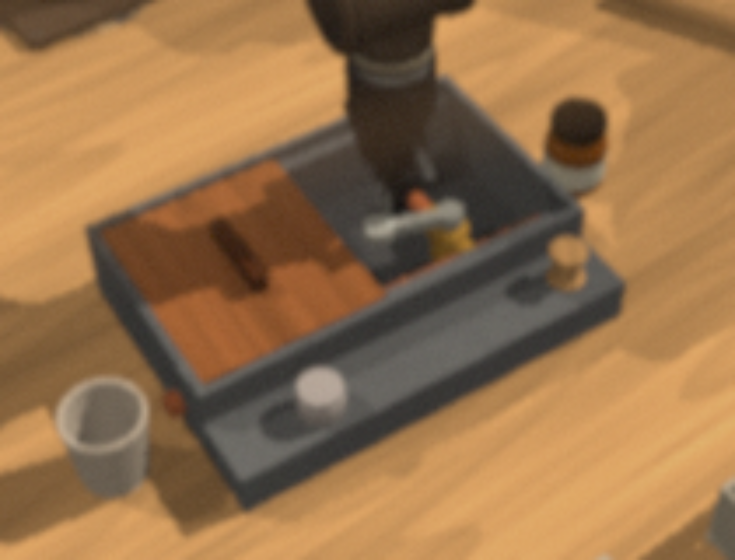

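Emit:
{"api": "play_rows", "payload": {
  "rows": [
    [0,[0.01,0.01,0.0],[0,0,0]],
    [0,[0.012,0.01,0.01],[0,0,0]],
    [0,[0.012,0.005,0.02],[0,0,0]],
    [0,[0.012,0.0,0.03],[0,0,0]],
    [0,[0.012,-0.005,0.035],[0,0,0]],
    [0,[0.012,-0.005,0.035],[0,0,0]]
  ]
}}

```text
time: 9.17
eef_pos: [0.5657, 0.0249, 0.0517]
tcp_rot: [0.03, 0.706, -0.03, 0.707]
contact_force: [-1.3, 1.7, 2.2]
opening: 0.002
```

```bash
python3 - <<'E'
from plant import ctrl,cams
from h import *
s=ctrl.get_state();print(s["time"],inbox(s["eef_pos"]),s["contact_force"])
d=cams.read_camera("scene");im=d["color"][:,:,::-1]
hsv=cv2.cvtColor(np.ascontiguousarray(im),cv2.COLOR_BGR2HSV)[170:215,245:300]
m=((hsv[...,1]<70)&(hsv[...,2]>120)).astype(np.uint8);cs,_=cv2.findContours(m,0,2)
c=max(cs,key=cv2.contourArea).reshape(-1,2)+[245,170];print(cv2.contourArea(c),cv2.minAreaRect(c.astype(np.float32)))
l=c[c[:,0]<c[:,0].min()+5].mean(0);r=c[c[:,0]>c[:,0].max()-5].mean(0)
p,q=inbox(ray(d,*r,.058)),inbox(ray(d,*l,.058));print(p,q)
for a in(1.2,1.35,1.45,1.57):print(a,np.round(proj(d,C+BX*(.03-.066*np.cos(a))+BY*(.1-.066*np.sin(a))+[0,0,.062]),1),np.round(proj(d,C+BX*.03+BY*.1+[0,0,.062]),1))
cv2.imwrite("pics/s7.png",cv2.resize(im[160:230,220:325],None,fx=7,fy=7,interpolation=cv2.INTER_CUBIC))
E
```

```text
9.1667 [0.0091 0.0551 0.0517] [-1.34825336  1.71732652  2.17069668]
75.0 ((268.9197082519531, 193.81640625), (5.783242702484131, 25.99596405029297), 66.37062072753906)
[0.0326 0.1061 0.058 ] [0.0208 0.0324 0.058 ]
1.2 [256.9 192.6] [277.8 189.5]
1.35 [257.7 194.9] [277.8 189.5]
1.45 [258.6 196.3] [277.8 189.5]
1.57 [259.8 197.9] [277.8 189.5]
```

View pics/s7.png

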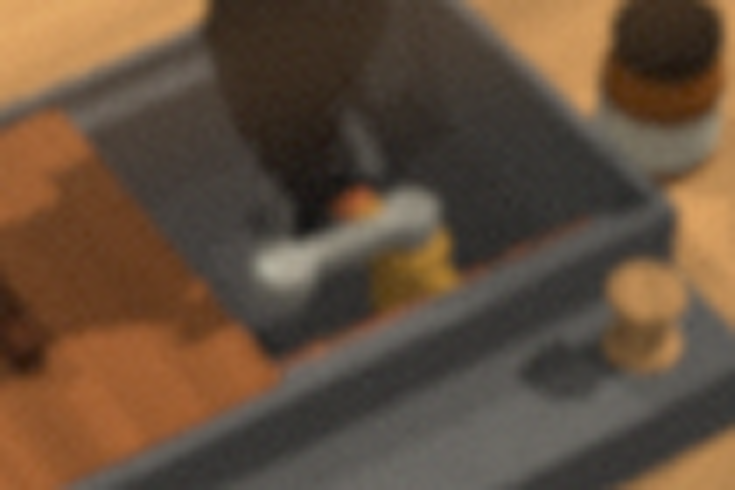

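Disc at (261,198) and hub at (279,190) suggest about 1.5 rad. I push a little further to find the stop.

Emit:
{"api": "play_rows", "payload": {
  "rows": [
    [0,[0,0,0.007],[0,0,0]],
    [0,[0,0,0.014],[0,0,0]],
    [0,[0,0,0.02],[0,0,0]],
    [0,[0,0,0.02],[0,0,0]]
  ]
}}

```text
time: 9.55
eef_pos: [0.5692, 0.0243, 0.0514]
tcp_rot: [0.029, 0.709, -0.03, 0.704]
contact_force: [-8.8, -1.4, 7.7]
opening: -0.001
```

Emit:
{"api": "play_rows", "payload": {
  "rows": [
    [0,[0,0,0.006],[0,0,0]],
    [0,[0,0,0.012],[0,0,0]],
    [0,[0,0,0.012],[0,0,0]]
  ]
}}

```text
time: 9.8
eef_pos: [0.5696, 0.0243, 0.0512]
tcp_rot: [0.029, 0.712, -0.03, 0.7]
contact_force: [-17.8, -2.7, 14.9]
opening: 0.0
```

The handle is at its stop: force 18 N and no motion. I retreat in −x, lift straight up and move away.

Emit:
{"api": "play_rows", "payload": {
  "rows": [
    [0,[0,0,-0.03],[0,0,0]],
    [0,[0,0.02,-0.08],[0,0,0]],
    [0,[0,0.02,-0.1],[0,0,0]],
    [0,[-0.05,0.02,-0.1],[0,0,0]],
    [0,[-0.15,0.02,-0.1],[0,0,0]],
    [0,[-0.27,0.02,-0.1],[0,0,0]],
    [0,[-0.39,0.02,-0.1],[0,0,0]],
    [0,[-0.5,0.02,-0.1],[0,0,0]],
    [0,[-0.58,0.02,-0.1],[0,0,0]],
    [0,[-0.6,0.02,-0.1],[0,0,0]]
  ]
}}

```text
time: 10.63
eef_pos: [0.5487, 0.0329, 0.2375]
tcp_rot: [0.029, 0.702, -0.03, 0.71]
contact_force: [0.8, 0.2, 1.5]
opening: 0.002
```

Emit:
{"api": "play_rows", "payload": {
  "rows": [
    [0,[0,-0.08,0],[0,0,0]],
    [0,[0,-0.2,0],[0,0,0]],
    [0,[0,-0.32,0],[0,0,0]],
    [0,[0,-0.44,0],[0,0,0]],
    [0,[0,-0.56,0],[0,0,0]],
    [0,[0,-0.68,0],[0,0,0]],
    [0,[0,-0.8,0],[0,0,0]],
    [0,[0,-0.9,0],[0,0,0]],
    [0,[0,-0.95,0],[0,0,0]],
    [0,[0,-0.95,0],[0,0,0]]
  ]
}}

```text
time: 11.47
eef_pos: [0.5208, -0.2535, 0.2301]
tcp_rot: [0.031, 0.707, -0.031, 0.706]
contact_force: [-0.4, 0.6, 0.2]
opening: 0.0
```

```bash
python3 - <<'E'
from plant import ctrl,cams
from h import *
s=ctrl.get_state();print(s["time"],inbox(s["eef_pos"]),s["contact_force"])
d=cams.read_camera("top");im=d["color"][140:235,190:350,::-1];cv2.imwrite("pics/t8.png",cv2.resize(im,None,fx=5,fy=5,interpolation=cv2.INTER_CUBIC))
E
```

```text
11.4667 [-0.0123 -0.2261  0.2301] [-0.37986444  0.56255264  0.19645649]
```

View pics/t8.png

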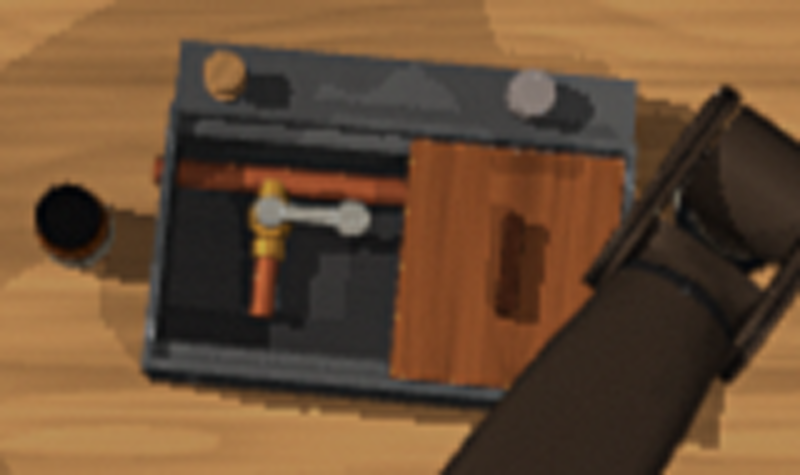

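The handle lies square across its pipe, hub (270,212) to disc (350,218). The cover edge is unchanged at (412,138)–(392,377), and the spool, tin and jar have not moved.

```bash
python3 -c "
from plant import ctrl
print(ctrl.sign_off())"
```

```text
the job is handed in; nothing more can be done
None
```

The cover is at the other end of the box and the round-ended handle is shut. I handed the job in at about 11.5 s of the 45 s allowed; sign-off reports no verdict.

**Cover:** I pushed it by its ridge with closed fingers until it hit the end stop, where the force rose to about 13 N and it stopped moving. Measured afterwards, its free edge was 8 mm past the box's centre, which puts the cover's centre at y ≈ −94 mm. It still looks flat in its guides, and that edge had not moved in the last picture.

**Handle:** It started at about 0.23 rad, and I pushed it round to its stop, where the force reached about 18 N with no further motion. The last picture shows it square across its pipe, within about 1° of the stop.

**Everything else:** The spool, tin and jar were in the same place in the last picture. The cup and plain handle were not visible in that picture, because the arm and the cover hide them. The cup was last seen unmoved just before the shutting push. The plain handle went under the cover and was not seen again; the fingers never went below the cover's top at that end. I did not re-check the mallet, awl and cork block, but the arm did not work near them. The robot was clear of everything at the end.

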